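# Put the scraper away, edge under its guard

## Task

The round-nosed scraper with the flat-sided handle was shoved handle-first under the little bench shelf, so its bare edge sticks out. Draw it out, turn it round and put it away in the empty place of the tool rack: blade slid fully home into the slot of the wooden guard until the brass collar meets the guard, handle outwards and lying on the rack board, then let go. Leave everything else where it is.

Things in the scene. Friction and masses are not known exactly. Their poses are not given: they have to be found in the camera images.
- scraper: Turning scraper, 0.2 kg. Origin: underside centre of its handle; x towards the blade, z up as it lies. Flat-sided dark wood handle 105 long (x -52.5 to 52.5), 32 wide, 26 high, ending in a 12 mm brass collar of that section. Flat steel blade, x 52.5 to 147.5, 22 wide, 8 thick, round nose, from 9 to 17 mm height. Balances at x 28. Starts with all its handle and some blade under bench_shelf.
- scraper_shoulder (a point): Centre of the collar's end face where the blade begins (52.5 mm along x, 13 mm up from the scraper's origin). Axes as the scraper's.
- scraper_tip (a point): Nose of the scraper's blade (147.5 mm along x, 13 mm up from the scraper's origin).
- bench_shelf: Low fixed plywood shelf on the bench, 150 deep (x 0 to 150), 250 wide (y -125 to 125), top at 60 mm; board 16 thick, 44 mm clear underneath; 15 mm side panels; open front and back. Origin: middle of its front edge, at bench height; x points to the back, away from the robot.
- rack: Fixed tool rack: board 10 mm thick, x -125 to 115, 260 wide, a 30 mm high strip behind. Origin at bench height under the middle guard's front face; x points away from the robot. Three equal guards stand on it side by side, 76 mm apart; two hold tools.
- guard_free: The empty one of three like wooden blocks fixed on the rack board (in any place): 110 deep (x 0 to 110), 62 wide, 40 high. Its front face looks to -x (to the robot) and has a slot 30 wide, 16 high, from 5 to 21 mm above the board, 104 deep, closed at the back. Origin: bottom middle of the front face, on top of the board; x points into the slot.
- guard_b: The guard that holds the parting tool; same shape and axes as guard_free.
- guard_c: The guard that holds the skew chisel; same shape and axes as guard_free.
- parting_tool: Turning tool with a round wooden handle, 105 long and 26 in diameter, lying on the rack board in front of its guard, its 80 mm blade in the guard. Origin: under the middle of the handle; x towards the blade. Leave alone.
- skew: Like the parting tool, with an 18 mm wide blade. Leave alone.
- wax_tin: Steel tin, 60 in diameter, 30 high, standing in front of the bench shelf beside the blade. Origin: centre of its underside. Leave alone.
- oil_bottle: Amber bottle, 56 in diameter, 150 high, standing between shelf and rack, far back. Origin: centre of its underside. Leave alone.
- bowl: Small turned ivory bowl, 90 in diameter, 45 high, standing on the bench shelf. Origin: centre of its underside. Leave alone.
- offcut: Dark wood block 60 x 45 x 35 high between shelf and rack. Origin: centre of its underside. Leave alone.
- spindle_blank: Square wood blank 120 x 40 x 40, lying in the middle in front of the gap between shelf and rack. Origin: centre of its underside. Leave alone.
- oilstone: Grey sharpening stone 180 x 60 x 25, fixed to the bench at one side.
- mallet: Hammer, about 250 long and 100 wide at the head, lying at one side of the bench. Origin near its middle. Leave alone.

How it is judged:
At the end, for the whole second after the job is handed in: The scraper is at rest with its blade in the slot of the empty guard: collar within 6 mm of the guard's face, within 8 mm of the slot's middle sideways, in line with the slot to 5 degrees, handle outwards and lying on the rack board (6 mm) (x of scraper_shoulder in the frame of guard_free between -0.006 and 0.004 m and y of scraper_shoulder in the frame of guard_free between -0.008 and 0.008 m and z of scraper_shoulder in the frame of guard_free between 0.006 and 0.019 m and x of scraper_tip in the frame of guard_free above 0.08 m and angle between the x axis of scraper and the x axis of guard_free, either way round below 0.09 rad and linear speed of scraper below 0.02 m/s and angular speed of scraper below 0.2 rad/s); the robot touches nothing.
It fails at once if a tool in the rack moved by more than 20 mm (distance of any of parting_tool, skew from where it was at the start of the episode above 0.02 m).
It fails at once if the wax tin or the bowl moved by more than 20 mm (distance of any of wax_tin, bowl from where it was at the start of the episode above 0.02 m).
It fails at once if the oil bottle or the offcut moved by more than 20 mm (distance of any of oil_bottle, offcut from where it was at the start of the episode above 0.02 m).
It fails at once if the spindle blank or the mallet moved by more than 20 mm (distance of any of spindle_blank, mallet from where it was at the start of the episode above 0.02 m).
It also fails if it takes over 64 s, if anything falls off the work surface, if the arm or the gripper's body presses on something with over 40 N, if the wrist force passes 120 N, or if a joint passes its speed limit or range.

## Robot

A 6-joint arm with a two-finger parallel gripper is mounted at the origin on the work surface. World frame = base frame: x ahead of the robot, y to its left, z up, the work surface at z = 0. Lengths are in m, angles in rad, forces in N, time in s.
With the tool pointing down it reaches from about 0.25 to 0.775 m from the base axis. Payload 4 kg.
Tool frame: the origin (TCP) lies midway between the tips of the shut fingers; the grasp point (between the pads) lies 19 mm behind it; z points along the fingers, y is the line along which they close (so a half turn about z gives the same grasp; the last joint's range is limited). The gripper opens to 85 mm and grips with 20 to 120 N. Pads are 22 mm wide; open, the fingers measure 114 mm over their backs; the gripper's body (76 mm by 85 mm) begins 54 mm behind the grasp point. The pads swing forward as they close: fully open they stand 13 mm farther back than shut.
Start: joints at [-1.389, 0.087, 1.371, -0, 1.684, -0.103], TCP at [0.155, -0.528, 0.231] pointing down, gripper open.
Joint ranges: [-3.1, 3.1], [-0.76, 2.03], [0.27, 2.55], [-1.08, 4.22], [0.17, 2.65], [-2.57, 2.57]. Speed limits (rad/s): [2.79, 2.79, 3.14, 3.14, 3.14, 3.14].

## Interface

Orientations are given as a 3x3 rotation matrix whose columns are the frame's x, y, z axes.
In Python, from rig import arm gives the robot as it stands.
- The arm moves only by the tool play_rows, never from a script. Its argument "targets" is a list of rows, each a list of 7 numbers: the shift along the tool's x, y, z each as a share of 20 cm, from -1 to 1, then the turn, a rotation vector about the tool's x, y, z each as a share of 45 degrees, from -1 to 1, then the closure, from -1 (fully open) to 1 (shut). A call has exactly 8 rows; each row is the pose to reach, as a shift and turn from the pose commanded when the call began, along the tool's axes at that moment; what a row does not reach only later rows make up. A row lasts 1/12 s, in which the tool goes at most 41.7 mm and 7.16 degrees, less where a joint would pass 70% of its speed; a pose out of reach is approached as far as the arm can. A call with a number of a shift or a turn outside -1 to 1 is refused whole. A call with a gripper value outside its range is refused whole. The fingers move at their own pace and stop on an object; the grip force is fixed at half the most. Time passes only in rows, so rows that repeat a pose let the fingers close, or fill a call up. It gives the time, the measured TCP pose, the force, the opening and the grip force at its end, in the units of the state.
- arm.get_obs(): the state, without advancing time (a new reading comes with each control period).
- arm.snapshot(name): name is "scene" or "top" or "wrist"; returns the picture (384x512x3 uint8, red, green, blue); there is no depth.
- arm.calibration(name): a dict with "camera_matrix" (3x3 intrinsics, pixels), "xyz" and "orientation" of the camera in the world; the wrist camera has in their place "tool_from_camera" (4x4, takes a point from camera to tool coordinates, whose origin is the TCP and whose axes are the flange's). Camera axes: x right, y down, z forward; pixel columns grow to the right and rows downward; lengths in m; the calibration is good to about 2 mm. The wrist camera is an equidistant fisheye: a pixel r from the principal point sees the ray r / f radians off the axis. A picture is of the moment at which its call begins: read the wrist's pose just before it. calibration takes no time and is no camera call.
- arm.close_job(): hands the job in; it is judged then, once.
Trained networks look in the newest picture that a camera, given by its name, has taken for a name from the list of things; names that differ only in an ending like _2 or _b are one class to them, and where a whole thing is asked for, a point or a joint stands for the part that bears it (a point fixed in the world has none). Each returns a list of dicts, best first, with "p" (0 to 1); they miss things now and then, are a little off and sometimes report something else, mostly with a low value. They report only what shows in the picture. A call takes as long as a camera call.
- arm.silhouettes(label, camera): "pixels" (384x512 bool, what is visible of it).
- arm.landmark_of(label, camera): "location" ([x, y, z] in m, in world coordinates, good to about 4 mm: a listed point, or the origin of a listed thing).
The state is a dict: "clock": time; "joint_pos": joint angles; "dq": joint speeds; "joint_efforts": joint torques, N m; "ee_pos": TCP position; "tool_rot": TCP orientation; "ft_force": force on the tool from outside, world axes, zero at the start; "moment": the same for the moment, N m; "grip_width": finger opening in m; "grip_force": force on a finger pad.
Only numpy, scipy, OpenCV 4.12 (cv2) and the standard library are available. Lean on these libraries where they do the work, as an engineer would, in place of code of your own. Each camera call takes 0.05 s, during which the arm holds its last target. There are 200 camera calls.

## Working session

There is one attempt and no reset: what is moved stays moved. The work goes in short steps, Python scripts to look and compute and a tool call to move; the robot and the scene stay as the last step left them, time stands still between calls to the robot, and variables do not carry over. Pictures are saved under pics/ and viewed, at most 10 in all, crops included, and the job is handed in when it is done.

Besides the shell and the picture viewer there is one more tool, called after "Call:" as name(argument=value, ...) on one line, values as JSON. play_rows: Moves the arm, as the interface text tells. Its arguments: {"type":"object","properties":{"targets":{"type":"array"}},"required":["targets"]}

```bash
ls; mkdir -p pics; python3 - <<'E'
from rig import arm
import cv2,numpy as np
o=arm.get_obs();print(o)
for c in("scene","top"):
    im=arm.snapshot(c);cv2.imwrite(f"pics/{c}0.png",im[:,:,::-1])
    k=arm.calibration(c);print(c,k)
    for n in["scraper","scraper_shoulder","scraper_tip","guard_free","guard_b","guard_c","rack","bench_shelf","wax_tin","spindle_blank","offcut","oil_bottle","bowl","parting_tool","skew","mallet"]:
        print(n,[(np.round(d["location"],3).tolist(),round(d["p"],2)) for d in arm.landmark_of(n,c)][:3])
print(arm.calibration("wrist"))
E
```

```text
pics
{'clock': 0.0, 'joint_pos': array([-1.38911676e+00,  8.79717695e-02,  1.37228450e+00,  3.26002166e-05,
        1.68356847e+00, -1.03108868e-01]), 'dq': array([ 0.00033544, -0.00157253,  0.00058429, -0.00046091,  0.00126993,
       -0.00068947]), 'joint_efforts': array([ 1.56857332e-03, -3.51862657e+01, -3.13270319e+01,  5.37304823e-05,
        1.08184840e-02, -2.79074555e-06]), 'ee_pos': array([ 0.15443614, -0.52735736,  0.2301146 ]), 'tool_rot': array([[ 9.59720143e-01,  2.80957488e-01, -3.71436421e-04],
       [ 2.80957611e-01, -9.59717654e-01,  2.20119805e-03],
       [ 2.61968982e-04, -2.21689199e-03, -9.99997508e-01]]), 'ft_force': array([-0.09451666, -0.1288808 , -0.64261129]), 'moment': array([-0.03950485,  0.02052125, -0.01811934]), 'grip_force': 0.0, 'grip_width': 0.08530012153883729}
scene {'camera_matrix': array([[352.51175239,   0.        , 261.28142368],
       [  0.        , 352.51175239, 184.77956387],
       [  0.        ,   0.        ,   1.        ]]), 'xyz': array([1.25738531, 0.27441577, 0.98199006]), 'orientation': array([[-0.38069793,  0.70689396, -0.5961291
[... 2205 characters left out ...]
.93)]
bowl [([0.654, 0.323, 0.058], 0.93)]
parting_tool [([0.507, -0.248, 0.009], 0.86)]
skew [([0.501, -0.322, 0.008], 0.82)]
mallet [([0.508, 0.514, 0.002], 0.61)]
{'camera_matrix': array([[297.31863964,   0.        , 250.55138985],
       [  0.        , 297.31863964, 191.33937717],
       [  0.        ,   0.        ,   1.        ]]), 'tool_from_camera': array([[ 7.26482569e-04, -9.59652863e-01, -2.81186514e-01,
         7.21677652e-02],
       [ 9.99999557e-01,  5.28905230e-04,  7.78546687e-04,
         1.54232615e-04],
       [-5.98413539e-04, -2.81186955e-01,  9.59652822e-01,
        -1.41922120e-01],
       [ 0.00000000e+00,  0.00000000e+00,  0.00000000e+00,
         1.00000000e+00]])}
```

View pics/top0.png

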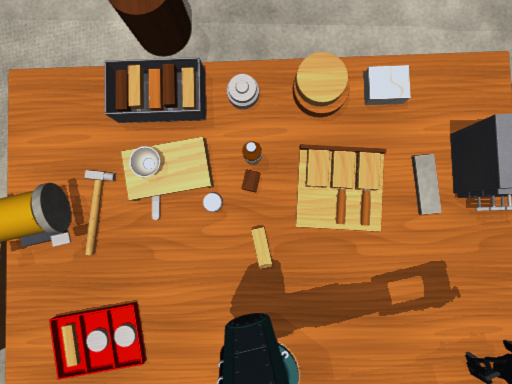

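View pics/scene0.png

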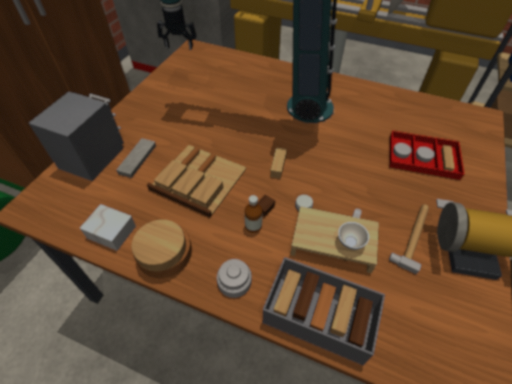

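The top view shows the blade sticking out at px (155,195–218), with the tin at (212,202). The free guard is the leftmost one, at (319,168). I'll travel to a view over the blade with the wrist camera.

```bash
cat > h.py <<'E'
import numpy as np
from scipy.spatial.transform import Rotation as R
from rig import arm
def down(yaw):
    c,s=np.cos(np.radians(yaw)),np.sin(np.radians(yaw))
    return np.array([[c,s,0],[s,-c,0],[0,0,-1.]])
def chain(wps):
    o=arm.get_obs();p,M=o["ee_pos"],o["tool_rot"]
    for q,yaw in wps:
        q=np.array(q);N=down(yaw)
        d=M.T@(q-p)/.2;r=R.from_matrix(M.T@N).as_rotvec()/(np.pi/4)
        print(q,yaw,"->",np.round(d,3).tolist(),np.round(r,3).tolist());p,M=q,N
def st():
    o=arm.get_obs();M=o["tool_rot"]
    print("t",round(o["clock"],2),"p",np.round(o["ee_pos"],4),"yaw",round(np.degrees(np.arctan2(M[1,0],M[0,0])),2),"z",np.round(M[:,2],3),"F",np.round(o["ft_force"],1),"w",round(o["grip_width"],4),"g",round(o["grip_force"],1),"q",np.round(o["joint_pos"],2))
E
python3 - <<'E'
from h import *
chain([([.29,-.40,.25],57),([.32,-.17,.25],98),([.36,.05,.25],139),([.41,.25,.22],180),([.41,.30,.22],180)])
E
```

```text
[ 0.29 -0.4   0.25] 57 -> [0.83, -0.423, -0.093] [0.0, 0.0, -0.904]
[ 0.32 -0.17  0.25] 98 -> [1.046, -0.501, 0.0] [0.0, 0.0, -0.911]
[0.36 0.05 0.25] 139 -> [1.061, 0.351, 0.0] [0.0, 0.0, -0.911]
[0.41 0.25 0.22] 180 -> [0.467, 0.919, 0.15] [0.0, 0.0, -0.911]
[0.41 0.3  0.22] 180 -> [0.0, 0.25, 0.0] [0.0, 0.0, 0.0]
```

Call:
play_rows(targets=[[0.83, -0.42, -0.09, 0, 0, -0.9, -1], [0.83, -0.42, -0.09, 0, 0, -0.9, -1], [0.83, -0.42, -0.09, 0, 0, -0.9, -1], [0.83, -0.42, -0.09, 0, 0, -0.9, -1], [0.83, -0.42, -0.09, 0, 0, -0.9, -1], [0.83, -0.42, -0.09, 0, 0, -0.9, -1], [0.83, -0.42, -0.09, 0, 0, -0.9, -1], [0.83, -0.42, -0.09, 0, 0, -0.9, -1]])

```text
clock: 2.37
ee_pos: [0.2903, -0.4005, 0.2494]
tool_rot: [[0.549, 0.836, -0.0], [0.836, -0.549, -0.0], [-0.0, 0.0, -1.0]]
ft_force: [-0.7, 0.1, -0.9]
grip_width: 0.0853
grip_force: 0.0
```

Call:
play_rows(targets=[[1, -0.5, 0, 0, 0, -0.91, -1], [1, -0.5, 0, 0, 0, -0.91, -1], [1, -0.5, 0, 0, 0, -0.91, -1], [1, -0.5, 0, 0, 0, -0.91, -1], [1, -0.5, 0, 0, 0, -0.91, -1], [1, -0.5, 0, 0, 0, -0.91, -1], [1, -0.5, 0, 0, 0, -0.91, -1], [1, -0.5, 0, 0, 0, -0.91, -1]])

```text
clock: 3.03
ee_pos: [0.3159, -0.1788, 0.2495]
tool_rot: [[-0.133, 0.991, 0.0], [0.991, 0.133, -0.001], [-0.001, 0.0, -1.0]]
ft_force: [0.5, -0.2, 0.1]
grip_width: 0.0853
grip_force: 0.0
```

Call:
play_rows(targets=[[1, 0.35, 0, 0, 0, -0.91, -1], [1, 0.35, 0, 0, 0, -0.91, -1], [1, 0.35, 0, 0, 0, -0.91, -1], [1, 0.35, 0, 0, 0, -0.91, -1], [1, 0.35, 0, 0, 0, -0.91, -1], [1, 0.35, 0, 0, 0, -0.91, -1], [1, 0.35, 0, 0, 0, -0.91, -1], [1, 0.35, 0, 0, 0, -0.91, -1]])

```text
clock: 3.7
ee_pos: [0.3589, 0.0281, 0.2489]
tool_rot: [[-0.748, 0.664, -0.001], [0.664, 0.748, -0.001], [0.0, -0.002, -1.0]]
ft_force: [0.3, -0.2, -1.1]
grip_width: 0.0852
grip_force: 0.0
```

```bash
python3 - <<'E'
from h import *
st();chain([([.41,.20,.22],180),([.41,.31,.22],180)])
E
```

```text
t 3.7 p [0.3589 0.0281 0.2489] yaw 138.43 z [-0.001 -0.001 -1.   ] F [ 0.3 -0.2 -1.1] w 0.0852 g 0.0 q [-0.08 -0.35  1.72 -0.    1.77 -0.92]
[0.41 0.2  0.22] 180 -> [0.379, 0.813, 0.143] [-0.002, -0.001, -0.924]
[0.41 0.31 0.22] 180 -> [0.0, 0.55, 0.0] [0.0, 0.0, 0.0]
```

Call:
play_rows(targets=[[0.38, 0.81, 0.14, 0, 0, -0.92, -1], [0.38, 0.81, 0.14, 0, 0, -0.92, -1], [0.38, 0.81, 0.14, 0, 0, -0.92, -1], [0.38, 0.81, 0.14, 0, 0, -0.92, -1], [0.38, 0.81, 0.14, 0, 0, -0.92, -1], [0.38, 0.81, 0.14, 0, 0, -0.92, -1], [0.38, 0.81, 0.14, 0, 0, -0.92, -1], [0.38, 0.81, 0.14, 0, 0, -0.92, -1]])

```text
clock: 4.37
ee_pos: [0.4092, 0.1989, 0.2209]
tool_rot: [[-1.0, 0.007, -0.001], [0.007, 1.0, -0.001], [0.001, -0.001, -1.0]]
ft_force: [-0.4, -0.0, -0.6]
grip_width: 0.0855
grip_force: 0.0
```

Call:
play_rows(targets=[[0, 0.55, 0, 0, 0, 0, -1], [0, 0.55, 0, 0, 0, 0, -1], [0, 0.55, 0, 0, 0, 0, -1], [0, 0.55, 0, 0, 0, 0, -1], [0, 0.55, 0, 0, 0, 0, -1], [0, 0.55, 0, 0, 0, 0, -1], [0, 0.55, 0, 0, 0, 0, -1], [0, 0.55, 0, 0, 0, 0, -1]])

```text
clock: 5.03
ee_pos: [0.4084, 0.3095, 0.2216]
tool_rot: [[-1.0, 0.001, 0.001], [0.001, 1.0, -0.0], [-0.001, -0.0, -1.0]]
ft_force: [0.8, -1.1, 1.2]
grip_width: 0.0853
grip_force: 0.0
```

```bash
cat >> h.py <<'E'
def wrist(name=None):
    """snapshot + function pixel(s) -> world xy at height z"""
    import cv2
    o=arm.get_obs();im=arm.snapshot("wrist");k=arm.calibration("wrist")
    if name: cv2.imwrite(f"pics/{name}.png",im[:,:,::-1])
    K=k["camera_matrix"];T=np.eye(4);T[:3,:3]=o["tool_rot"];T[:3,3]=o["ee_pos"];T=T@k["tool_from_camera"]
    def px(uv,z):
        d=(np.atleast_2d(uv)-K[:2,2])/K[0,0];r=np.linalg.norm(d,axis=1,keepdims=True)
        ray=np.hstack([np.sinc(r/np.pi)*d,np.cos(r)])@T[:3,:3].T
        return T[:3,3]+ray*((z-T[2,3])/ray[:,2:])
    return im,px
def axis(mask,px,z):
    """centre line of a mask in world at height z"""
    import cv2
    v,u=np.nonzero(mask);P=px(np.c_[u,v],z)[:,:2].astype(np.float32)
    (c,s,a)=cv2.minAreaRect(P);m=P.mean(0);w=np.linalg.svd(P-m,full_matrices=False)[2][0]
    t=(P-m)@w
    return m,w*np.sign(w[0]),t.min(),t.max(),c,s,a
E
python3 - <<'E'
from h import *
st();im,px=wrist("w1")
for n in["scraper","scraper_tip","scraper_shoulder","bench_shelf","wax_tin"]:
    print(n,[(np.round(d["location"],3).tolist(),round(d["p"],2)) for d in arm.landmark_of(n,"wrist")][:3])
for d in arm.silhouettes("scraper","wrist")[:2]:
    print(d["p"],d["pixels"].sum(),axis(d["pixels"],px,.017))
    import cv2;e=im[:,:,::-1].copy();c,_=cv2.findContours(d["pixels"].astype(np.uint8),0,2);cv2.drawContours(e,c,-1,(0,0,255),1);cv2.imwrite("pics/w1m.png",e)
E
```

```text
t 5.03 p [0.4084 0.3095 0.2216] yaw 179.92 z [ 0.001 -0.    -1.   ] F [ 0.8 -1.1  1.2] w 0.0853 g 0.0 q [ 0.54  0.01  1.48 -0.    1.66 -1.03]
scraper []
scraper_tip [([0.478, 0.325, 0.015], 0.95)]
scraper_shoulder [([0.574, 0.322, 0.012], 0.71)]
bench_shelf [([0.389, -0.007, 0.0], 0.73)]
wax_tin []
0.92 1076 (array([0.52506346, 0.3192281 ], dtype=float32), array([ 0.99930507, -0.03727432], dtype=float32), np.float32(-0.046932146), np.float32(0.04715942), (0.5249411463737488, 0.3168579638004303), (0.030320340767502785, 0.0934704914689064), 89.88687133789062)
```

View pics/w1m.png

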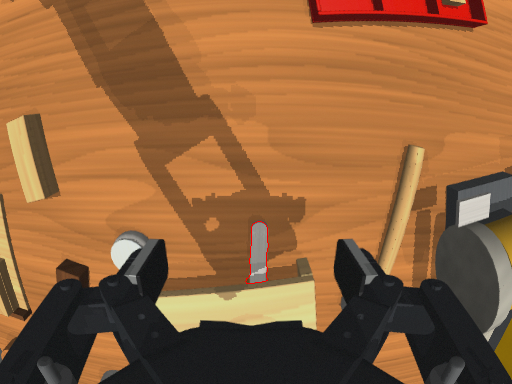

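The blade lies at px (259,222) (nose) to about (257,282), where the shelf edge cuts it. I'll fit its centreline by row.

```bash
python3 - <<'E'
from h import *
im,px=wrist()
m=arm.silhouettes("scraper","wrist")[0]["pixels"]
C=[]
for v in range(222,284,4):
    u=np.nonzero(m[v])[0]
    if len(u):
        a,b=px([[u[0]-.5,v],[u[-1]+.5,v]],.017);C.append((a+b)/2);print(v,u[0],u[-1],np.round((a+b)/2,4)[:2],np.round(np.linalg.norm(a-b),4))
C=np.array(C)[1:12];f=np.polyfit(C[:,0],C[:,1],1);print("slope deg",np.degrees(np.arctan(f[0])),"y at .51",np.polyval(f,.51))
E
```

```text
222 253 262 [0.4789 0.3197] 0.0126
226 250 265 [0.4843 0.3197] 0.0202
230 250 266 [0.4899 0.3204] 0.0216
234 250 266 [0.4955 0.3205] 0.0217
238 249 266 [0.5011 0.3199] 0.0231
242 249 266 [0.5069 0.32  ] 0.0233
246 249 265 [0.5127 0.3194] 0.0221
250 249 265 [0.5186 0.3195] 0.0222
254 249 265 [0.5246 0.3195] 0.0224
258 249 265 [0.5307 0.3196] 0.0225
262 249 265 [0.5368 0.3197] 0.0227
266 249 264 [0.5431 0.3191] 0.0215
270 249 264 [0.5494 0.3192] 0.0216
274 248 264 [0.5559 0.3186] 0.0231
278 247 265 [0.5625 0.3186] 0.026
282 245 259 [0.5692 0.3132] 0.0207
slope deg -0.9096040328512666 y at .51 0.3198185135704624
```

```bash
python3 - <<'E'
from h import *
chain([([.503,.32,.10],179.2),([.503,.32,.004],179.2)])
E
```

```text
[0.503 0.32  0.1  ] 179.2 -> [-0.476, 0.044, 0.606] [-0.0, 0.0, 0.02]
[0.503 0.32  0.004] 179.2 -> [0.0, 0.0, 0.48] [0.0, 0.0, 0.0]
```

Call:
play_rows(targets=[[-0.476, 0.05, 0.6, 0, 0, 0.02, -1], [-0.476, 0.05, 0.6, 0, 0, 0.02, -1], [-0.476, 0.05, 0.6, 0, 0, 0.02, -1], [-0.476, 0.05, 0.6, 0, 0, 0.02, -1], [-0.476, 0.05, 0.6, 0, 0, 0.02, -1], [-0.476, 0.05, 0.6, 0, 0, 0.02, -1], [-0.476, 0.05, 0.6, 0, 0, 0.02, -1], [-0.476, 0.05, 0.6, 0, 0, 0.02, -1]])

```text
clock: 6.15
ee_pos: [0.5034, 0.322, 0.104]
tool_rot: [[-1.0, 0.013, 0.004], [0.013, 1.0, 0.002], [-0.004, 0.002, -1.0]]
ft_force: [0.1, -1.1, 0.8]
grip_width: 0.0857
grip_force: 0.0
```

```bash
python3 - <<'E'
from h import *
st();st();chain([([.503,.32,.004],179.2)])
E
```

```text
t 6.15 p [0.5034 0.322  0.104 ] yaw 179.26 z [ 0.004  0.002 -1.   ] F [ 0.1 -1.1  0.8] w 0.0857 g 0.0 q [ 0.47  0.25  1.44  0.    1.45 -1.08]
t 6.15 p [0.5034 0.322  0.104 ] yaw 179.26 z [ 0.004  0.002 -1.   ] F [ 0.1 -1.1  0.8] w 0.0857 g 0.0 q [ 0.47  0.25  1.44  0.    1.45 -1.08]
[0.503 0.32  0.004] 179.2 -> [0.004, -0.011, 0.5] [0.003, 0.005, 0.001]
```

Call:
play_rows(targets=[[0, -0.005, 0.15, 0, 0, 0, -1], [0, -0.005, 0.3, 0, 0, 0, -1], [0, -0.005, 0.4, 0, 0, 0, -1], [0, -0.005, 0.47, 0, 0, 0, -1], [0, -0.005, 0.47, 0, 0, 0, -1], [0, -0.005, 0.47, 0, 0, 0, -1], [0, -0.005, 0.47, 0, 0, 0, -1], [0, -0.005, 0.47, 0, 0, 0, -1]])

```text
clock: 6.82
ee_pos: [0.5045, 0.3212, 0.0102]
tool_rot: [[-1.0, 0.013, 0.005], [0.013, 1.0, 0.002], [-0.004, 0.002, -1.0]]
ft_force: [0.7, 0.6, 0.3]
grip_width: 0.0854
grip_force: 0.0
```

```bash
python3 - <<'E'
from h import *
st();chain([([.503,.32,.004],179.2)])
E
```

```text
t 6.82 p [0.5045 0.3212 0.0102] yaw 179.23 z [ 0.005  0.002 -1.   ] F [0.7 0.6 0.3] w 0.0854 g 0.0 q [ 0.47  0.33  1.54 -0.    1.27 -1.09]
[0.503 0.32  0.004] 179.2 -> [0.008, -0.006, 0.031] [0.003, 0.006, 0.001]
```

Lower 6 mm, then close.

Call:
play_rows(targets=[[0, -0.005, 0.03, 0, 0.005, 0, -1], [0, -0.005, 0.03, 0, 0.005, 0, -0.5], [0, -0.005, 0.03, 0, 0.005, 0, 0], [0, -0.005, 0.03, 0, 0.005, 0, 1], [0, -0.005, 0.03, 0, 0.005, 0, 1], [0, -0.005, 0.03, 0, 0.005, 0, 1], [0, -0.005, 0.03, 0, 0.005, 0, 1], [0, -0.005, 0.03, 0, 0.005, 0, 1]])

```text
clock: 7.48
ee_pos: [0.5031, 0.3192, 0.0015]
tool_rot: [[-1.0, 0.014, -0.004], [0.014, 1.0, -0.0], [0.004, -0.0, -1.0]]
ft_force: [-0.3, -0.5, 0.6]
grip_width: 0.0202
grip_force: 59.0
```

Call:
play_rows(targets=[[0, 0, 0, 0, 0, 0, 1], [0, 0, 0, 0, 0, 0, 1], [0, 0, 0, 0, 0, 0, 1], [0, 0, 0, 0, 0, 0, 1], [0, 0, 0, 0, 0, 0, 1], [0.04, 0, 0, 0, 0, 0, 1], [0.08, 0, 0, 0, 0, 0, 1], [0.12, 0, 0, 0, 0, 0, 1]])

```text
clock: 8.15
ee_pos: [0.4786, 0.3196, 0.0015]
tool_rot: [[-1.0, 0.014, -0.003], [0.014, 1.0, 0.0], [0.003, 0.0, -1.0]]
ft_force: [1.6, -0.1, 0.4]
grip_width: 0.0204
grip_force: 58.9
```

```bash
python3 - <<'E'
from h import *
st()
E
```

```text
t 8.15 p [0.4786 0.3196 0.0015] yaw 179.21 z [-0.003  0.    -1.   ] F [ 1.6 -0.1  0.4] w 0.0204 g 58.9 q [ 0.49  0.3   1.6   0.    1.25 -1.07]
```

Call:
play_rows(targets=[[0.1, 0, 0, 0, 0, 0, 1], [0.2, 0, 0, 0, 0, 0, 1], [0.32, 0, 0, 0, 0, 0, 1], [0.44, 0, 0, 0, 0, 0, 1], [0.56, 0, 0, 0, 0, 0, 1], [0.68, 0, 0, 0, 0, 0, 1], [0.76, 0, 0, 0, 0, 0, 1], [0.8, 0, 0, 0, 0, 0, 1]])

```text
clock: 8.82
ee_pos: [0.3161, 0.3212, 0.0016]
tool_rot: [[-1.0, 0.012, -0.005], [0.012, 1.0, -0.001], [0.005, -0.001, -1.0]]
ft_force: [1.0, 0.6, -0.7]
grip_width: 0.0206
grip_force: 58.8
```

Call:
play_rows(targets=[[0, 0, 0, 0, 0, 0, 1], [0, 0, 0, 0, 0, 0, 1], [0, 0, 0, 0, 0, 0, 0.3], [0, 0, 0, 0, 0, 0, -1], [0, 0, 0, 0, 0, 0, -1], [0, 0, 0, 0, 0, 0, -1], [0, 0, -0.2, 0, 0, 0, -1], [0, 0, -0.4, 0, 0, 0, -1]])

```text
clock: 9.48
ee_pos: [0.3176, 0.3199, 0.08]
tool_rot: [[-1.0, 0.014, -0.01], [0.014, 1.0, -0.005], [0.01, -0.005, -1.0]]
ft_force: [1.3, 1.1, 0.9]
grip_width: 0.0854
grip_force: 0.0
```

Call:
play_rows(targets=[[0, 0, -0.2, 0, 0, 0, -1], [0, 0, -0.4, 0, 0, 0, -1], [0, 0, -0.6, 0, 0, 0, -1], [0, 0, -0.6, 0, 0, 0, -1], [0, 0, -0.6, 0, 0, 0, -1], [0, 0, -0.6, 0, 0, 0, -1], [0, 0, -0.6, 0, 0, 0, -1], [0, 0, -0.6, 0, 0, 0, -1]])

```text
clock: 10.15
ee_pos: [0.3191, 0.321, 0.1998]
tool_rot: [[-1.0, 0.014, -0.007], [0.014, 1.0, -0.003], [0.007, -0.003, -1.0]]
ft_force: [-0.9, 0.2, -0.0]
grip_width: 0.0856
grip_force: 0.0
```

```bash
cat >> h.py <<'E'
def rowfit(m,px,z,step=4):
    C=[]
    for v in range(0,384,step):
        u=np.nonzero(m[v])[0]
        if len(u)>3:
            a,b=px([[u[0]-.5,v],[u[-1]+.5,v]],z);C.append([*((a+b)/2)[:2],np.linalg.norm(a-b),v,u[0],u[-1]])
    return np.array(C)
E
python3 - <<'E'
from h import *
import cv2
st();im,px=wrist()
for n in["scraper","scraper_tip","scraper_shoulder"]:
    print(n,[(np.round(d["location"],3).tolist(),round(d["p"],2)) for d in arm.landmark_of(n,"wrist")][:2])
D=arm.silhouettes("scraper","wrist")
e=im[:,:,::-1].copy()
if D:
    m=D[0]["pixels"];c,_=cv2.findContours(m.astype(np.uint8),0,2);cv2.drawContours(e,c,-1,(0,0,255),1)
    print(np.round(rowfit(m,px,.026,6),4))
cv2.imwrite("pics/w2.png",e)
E
```

```text
t 10.15 p [0.3191 0.321  0.1998] yaw 179.21 z [-0.007 -0.003 -1.   ] F [-0.9  0.2 -0. ] w 0.0856 g 0.0 q [ 0.66 -0.12  1.64  0.    1.63 -0.9 ]
scraper [([0.437, 0.322, 0.004], 0.72)]
scraper_tip [([0.294, 0.325, 0.015], 0.83)]
scraper_shoulder [([0.388, 0.319, 0.014], 0.57), ([0.676, 0.013, -0.001], 0.22)]
[[2.937e-01 3.218e-01 6.400e-03 1.500e+02 2.490e+02 2.540e+02]
 [3.002e-01 3.217e-01 1.940e-02 1.560e+02 2.430e+02 2.600e+02]
 [3.067e-01 3.217e-01 2.160e-02 1.620e+02 2.420e+02 2.610e+02]
 [3.134e-01 3.216e-01 2.170e-02 1.680e+02 2.420e+02 2.610e+02]
 [3.200e-01 3.215e-01 2.180e-02 1.740e+02 2.420e+02 2.610e+02]
 [3.268e-01 3.214e-01 2.190e-02 1.800e+02 2.420e+02 2.610e+02]
 [3.336e-01 3.213e-01 2.200e-02 1.860e+02 2.420e+02 2.610e+02]
 [3.404e-01 3.212e-01 2.210e-02 1.920e+02 2.420e+02 2.610e+02]
 [3.474e-01 3.206e-01 2.120e-02 1.980e+02 2.420e+02 2.600e+02]
 [3.544e-01 3.205e-01 2.130e-02 2.040e+02 2.420e+02 2.600e+02]
 [3.616e-01 3.204e-01 2.140e-02 2.100e+02 2.420e+02 2.600e+02]
 [3.688e-01 3.203e-01 2.160e-02 2.160e+02 2.420e+02 2.600e+02]
 [3.762e-01 3.202e-01 2.170e-02 2.220e+02 2.420e+02 2.600e+02]
 [3.836e-01 3.207e-01 3.000e-02 2.280e+02 2.390e+02 2.640e+02]
 [3.912e-01 3.200e-01 3.140e-02 2.340e+02 2.380e+02 2.640e+02]
 [3.990e-01 3.205e-01 3.280e-02 2.400e+02 2.380e+02 2.650e+02]
 [4.069e-01 3.198e-01 3.190e-02 2.460e+02 2.380e+02 2.640e+02]
 [4.149e-01 3.197e-01 3.220e-02 2.520e+02 2.380e+02 2.640e+02]
 [4.232e-01 3.196e-01 3.250e-02 2.580e+02 2.380e+02 2.640e+02]
 [4.316e-01 3.201e-01 3.160e-02 2.640e+02 2.390e+02 2.640e+02]
 [4.402e-01 3.200e-01 3.190e-02 2.700e+02 2.390e+02 2.640e+02]
 [4.490e-01 3.199e-01 3.230e-02 2.760e+02 2.390e+02 2.640e+02]
 [4.580e-01 3.198e-01 3.260e-02 2.820e+02 2.390e+02 2.640e+02]
 [4.673e-01 3.197e-01 3.300e-02 2.880e+02 2.390e+02 2.640e+02]
 [4.769e-01 3.196e-01 3.080e-02 2.940e+02 2.400e+02 2.630e+02]
 [4.867e-01 3.189e-01 2.990e-02 3.000e+02 2.400e+02 2.620e+02]]
```

View pics/w2.png

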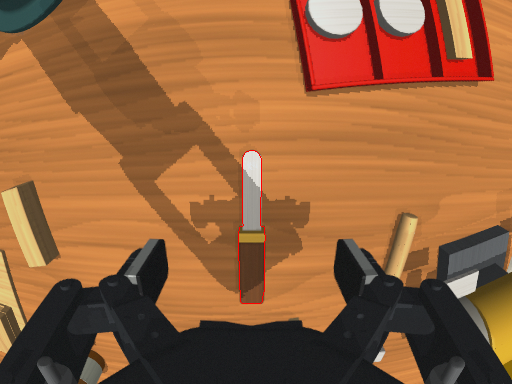

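The scraper is out on the bench: nose at (252,150), collar at (252,238), handle end at (252,303), and all of it is clear of the shelf. I'll grip near the balance point (0.412, 0.320).

```bash
python3 - <<'E'
from h import *
chain([([.412,.32,.10],179.3),([.412,.32,.005],179.3)])
E
```

```text
[0.412 0.32  0.1  ] 179.3 -> [-0.465, -0.001, 0.504] [-0.001, -0.006, -0.002]
[0.412 0.32  0.005] 179.3 -> [0.0, 0.0, 0.475] [0.0, 0.0, 0.0]
```

Call:
play_rows(targets=[[-0.2, 0, 0.2, 0, -0.006, 0, -1], [-0.4, 0, 0.4, 0, -0.006, 0, -1], [-0.465, 0, 0.5, 0, -0.006, 0, -1], [-0.465, 0, 0.5, 0, -0.006, 0, -1], [-0.465, 0, 0.5, 0, -0.006, 0, -1], [-0.465, 0, 0.5, 0, -0.006, 0, -1], [-0.465, 0, 0.5, 0, -0.006, 0, -1], [-0.465, 0, 0.5, 0, -0.006, 0, -1]])

```text
clock: 11.07
ee_pos: [0.4126, 0.3215, 0.1041]
tool_rot: [[-1.0, 0.013, 0.004], [0.013, 1.0, 0.002], [-0.004, 0.002, -1.0]]
ft_force: [-0.4, -0.2, 0.2]
grip_width: 0.0851
grip_force: 0.0
```

Call:
play_rows(targets=[[0, 0, 0.15, 0, 0, 0, -1], [0, 0, 0.3, 0, 0, 0, -1], [0, 0, 0.4, 0, 0, 0, -1], [0, 0, 0.45, 0, 0, 0, -1], [0, 0, 0.45, 0, 0, 0, -1], [0, 0, 0.45, 0, 0, 0, -1], [0, 0, 0.45, 0, 0, 0, -1], [0, 0, 0.45, 0, 0, 0, -1]])

```text
clock: 11.73
ee_pos: [0.4139, 0.3215, 0.014]
tool_rot: [[-1.0, 0.013, 0.005], [0.013, 1.0, 0.002], [-0.005, 0.002, -1.0]]
ft_force: [-0.3, 0.6, 0.6]
grip_width: 0.0854
grip_force: 0.0
```

```bash
python3 - <<'E'
from h import *
st();chain([([.412,.32,.005],179.3)])
E
```

```text
t 11.73 p [0.4139 0.3215 0.014 ] yaw 179.23 z [ 0.005  0.002 -1.   ] F [-0.3  0.6  0.6] w 0.0854 g 0.0 q [ 0.55  0.18  1.72 -0.    1.24 -1.  ]
[0.412 0.32  0.005] 179.3 -> [0.01, -0.008, 0.045] [0.003, 0.006, -0.002]
```

Call:
play_rows(targets=[[0.01, -0.008, 0.035, 0, 0.006, 0, -1], [0.01, -0.008, 0.035, 0, 0.006, 0, -0.6], [0.01, -0.008, 0.035, 0, 0.006, 0, 0], [0.01, -0.008, 0.035, 0, 0.006, 0, 1], [0.01, -0.008, 0.035, 0, 0.006, 0, 1], [0.01, -0.008, 0.035, 0, 0.006, 0, 1], [0.01, -0.008, 0.035, 0, 0.006, 0, 1], [0.01, -0.008, 0.035, 0, 0.006, 0, 1]])

```text
clock: 12.4
ee_pos: [0.4109, 0.3191, 0.005]
tool_rot: [[-1.0, 0.014, -0.003], [0.014, 1.0, 0.001], [0.003, 0.001, -1.0]]
ft_force: [-0.2, 0.1, 1.5]
grip_width: 0.0304
grip_force: 61.1
```

Call:
play_rows(targets=[[0, 0, 0, 0, 0, 0, 1], [0, 0, 0, 0, 0, 0, 1], [0, 0, 0, 0, 0, 0, 1], [0, 0, -0.1, 0, 0, 0, 1], [0, 0, -0.25, 0, 0, 0, 1], [0, 0, -0.4, 0, 0, 0, 1], [0, 0, -0.55, 0, 0, 0, 1], [0, 0, -0.65, 0, 0, 0, 1]])

```text
clock: 13.07
ee_pos: [0.4111, 0.3188, 0.1364]
tool_rot: [[-1.0, 0.014, -0.003], [0.014, 1.0, 0.0], [0.003, 0.0, -1.0]]
ft_force: [0.7, 1.0, -2.7]
grip_width: 0.0308
grip_force: 60.6
```

```bash
python3 - <<'E'
from h import *
st();im,px=wrist()
import cv2
for n in("guard_free","guard_b","parting_tool","rack"):
    print(n,[(np.round(d["location"],3).tolist(),round(d["p"],2)) for d in arm.landmark_of(n,"wrist")][:2])
chain([([.37,.22,.16],139),([.33,.05,.16],98),([.32,-.12,.16],57),([.35,-.19,.16],20),([.38,-.19,.16],0)])
E
```

```text
t 13.07 p [0.4111 0.3188 0.1364] yaw 179.22 z [-0.003  0.    -1.   ] F [ 0.7  1.  -2.7] w 0.0308 g 60.6 q [ 0.55  0.06  1.59  0.    1.49 -1.01]
guard_free []
guard_b []
parting_tool []
rack []
[0.37 0.22 0.16] 139 -> [0.192, -0.493, -0.138] [-0.007, -0.009, 0.894]
[0.33 0.05 0.16] 98 -> [-0.407, -0.773, 0.0] [0.0, 0.0, 0.911]
[ 0.32 -0.12  0.16] 57 -> [-0.835, -0.168, 0.0] [0.0, 0.0, 0.911]
[ 0.35 -0.19  0.16] 20 -> [-0.212, 0.316, 0.0] [0.0, 0.0, 0.822]
[ 0.38 -0.19  0.16] 0 -> [0.141, 0.051, 0.0] [0.0, 0.0, 0.444]
```

Call:
play_rows(targets=[[0.19, -0.49, -0.14, 0, 0, 0.89, 1], [0.19, -0.49, -0.14, 0, 0, 0.89, 1], [0.19, -0.49, -0.14, 0, 0, 0.89, 1], [0.19, -0.49, -0.14, 0, 0, 0.89, 1], [0.19, -0.49, -0.14, 0, 0, 0.89, 1], [0.19, -0.49, -0.14, 0, 0, 0.89, 1], [0.19, -0.49, -0.14, 0, 0, 0.89, 1], [0.19, -0.49, -0.14, 0, 0, 0.89, 1]])

```text
clock: 13.98
ee_pos: [0.3706, 0.2208, 0.1603]
tool_rot: [[-0.758, 0.652, -0.008], [0.652, 0.758, -0.002], [0.005, -0.007, -1.0]]
ft_force: [0.2, 0.9, -3.8]
grip_width: 0.0305
grip_force: 61.1
```

Call:
play_rows(targets=[[-0.4, -0.77, 0, 0, 0, 0.91, 1], [-0.4, -0.77, 0, 0, 0, 0.91, 1], [-0.4, -0.77, 0, 0, 0, 0.91, 1], [-0.4, -0.77, 0, 0, 0, 0.91, 1], [-0.4, -0.77, 0, 0, 0, 0.91, 1], [-0.4, -0.77, 0, 0, 0, 0.91, 1], [-0.4, -0.77, 0, 0, 0, 0.91, 1], [-0.4, -0.77, 0, 0, 0, 0.91, 1]])

```text
clock: 14.65
ee_pos: [0.3312, 0.0525, 0.1621]
tool_rot: [[-0.146, 0.989, -0.006], [0.989, 0.146, 0.0], [0.001, -0.005, -1.0]]
ft_force: [0.4, 0.5, -2.1]
grip_width: 0.0308
grip_force: 61.4
```

Call:
play_rows(targets=[[-0.83, -0.17, 0, 0, 0, 0.91, 1], [-0.83, -0.17, 0, 0, 0, 0.91, 1], [-0.83, -0.17, 0, 0, 0, 0.91, 1], [-0.83, -0.17, 0, 0, 0, 0.91, 1], [-0.83, -0.17, 0, 0, 0, 0.91, 1], [-0.83, -0.17, 0, 0, 0, 0.91, 1], [-0.83, -0.17, 0, 0, 0, 0.91, 1], [-0.83, -0.17, 0, 0, 0, 0.91, 1]])

```text
clock: 15.32
ee_pos: [0.3218, -0.1161, 0.1625]
tool_rot: [[0.536, 0.844, -0.005], [0.844, -0.536, 0.001], [-0.002, -0.005, -1.0]]
ft_force: [-0.3, 0.6, -2.9]
grip_width: 0.0309
grip_force: 61.4
```

Call:
play_rows(targets=[[-0.2, 0.3, 0, 0, 0, 0.82, 1], [-0.2, 0.3, 0, 0, 0, 0.82, 1], [-0.2, 0.3, 0, 0, 0, 0.82, 1], [-0.2, 0.3, 0, 0, 0, 0.82, 1], [-0.2, 0.3, 0, 0, 0, 0.82, 1], [-0.2, 0.3, 0, 0, 0, 0.82, 1], [-0.2, 0.3, 0, 0, 0, 0.82, 1], [-0.2, 0.3, 0, 0, 0, 0.82, 1]])

```text
clock: 15.98
ee_pos: [0.3508, -0.1819, 0.1628]
tool_rot: [[0.935, 0.354, -0.004], [0.354, -0.935, 0.0], [-0.004, -0.001, -1.0]]
ft_force: [-1.0, 0.4, -3.2]
grip_width: 0.0313
grip_force: 61.5
```

```bash
python3 - <<'E'
from h import *
st();im,px=wrist()
import cv2
K=arm.calibration("top")
for n in("guard_free","guard_b","parting_tool","skew","rack"):
    for c in("wrist","top","scene"):
        if c!="wrist" and n=="guard_free": arm.snapshot(c)
        print(n,c,[(np.round(d["location"],3).tolist(),round(d["p"],2)) for d in arm.landmark_of(n,c)][:3])
chain([([.38,-.155,.16],-6)])
E
```

```text
t 15.98 p [ 0.3508 -0.1819  0.1628] yaw 20.71 z [-0.004  0.    -1.   ] F [-1.   0.4 -3.2] w 0.0313 g 61.5 q [-0.62 -0.24  1.81 -0.    1.57  0.59]
guard_free wrist []
guard_free top [([0.562, -0.173, 0.008], 0.84)]
guard_free scene [([0.567, -0.18, 0.009], 0.91), ([0.671, 0.017, -0.0], 0.56)]
guard_b wrist [([0.55, -0.328, 0.009], 0.79), ([0.564, -0.247, 0.008], 0.65)]
guard_b top [([0.553, -0.327, 0.007], 0.66), ([0.558, -0.252, 0.01], 0.6)]
guard_b scene [([0.556, -0.255, 0.01], 0.78), ([0.553, -0.326, 0.01], 0.74)]
parting_tool wrist [([0.5, -0.249, 0.013], 0.83), ([0.549, -0.33, 0.008], 0.57)]
parting_tool top [([0.505, -0.251, 0.008], 0.86)]
parting_tool scene [([0.503, -0.251, 0.009], 0.69), ([0.387, -0.002, -0.004], 0.45)]
skew wrist [([0.496, -0.319, 0.007], 0.94)]
skew top [([0.499, -0.319, 0.008], 0.81)]
skew scene [([0.499, -0.321, 0.009], 0.52)]
rack wrist []
rack top [([0.557, -0.251, -0.0], 0.56)]
rack scene [([0.56, -0.25, -0.0], 0.95)]
[ 0.38  -0.155  0.16 ] -6 -> [0.186, -0.078, 0.014] [-0.001, 0.005, 0.586]
```

```bash
python3 - <<'E'
from h import *
chain([([.4265,-.164,.14],-5)])
E
```

```text
[ 0.4265 -0.164   0.14  ] -5 -> [0.389, 0.045, 0.113] [-0.001, 0.005, 0.564]
```

Call:
play_rows(targets=[[0.39, 0.045, 0.11, 0, 0.005, 0.565, 1], [0.39, 0.045, 0.11, 0, 0.005, 0.565, 1], [0.39, 0.045, 0.11, 0, 0.005, 0.565, 1], [0.39, 0.045, 0.11, 0, 0.005, 0.565, 1], [0.39, 0.045, 0.11, 0, 0.005, 0.565, 1], [0.39, 0.045, 0.11, 0, 0.005, 0.565, 1], [0.39, 0.045, 0.11, 0, 0.005, 0.565, 1], [0.39, 0.045, 0.11, 0, 0.005, 0.565, 1]])

```text
clock: 17.55
ee_pos: [0.4266, -0.1642, 0.1409]
tool_rot: [[0.996, -0.087, 0.001], [-0.087, -0.996, 0.0], [0.001, -0.0, -1.0]]
ft_force: [0.3, 0.2, -2.8]
grip_width: 0.0312
grip_force: 61.5
```

```bash
python3 - <<'E'
from h import *
import cv2
st();im,px=wrist("w3")
for n in("guard_free","scraper_tip","scraper_shoulder","scraper"):
    print(n,[(np.round(d["location"],3).tolist(),round(d["p"],2)) for d in arm.landmark_of(n,"wrist")][:3])
E
```

```text
t 17.55 p [ 0.4266 -0.1642  0.1409] yaw -5.02 z [ 0.001  0.    -1.   ] F [ 0.3  0.2 -2.8] w 0.0312 g 61.5 q [-0.49 -0.09  1.72  0.    1.5   1.17]
guard_free []
scraper_tip [([0.542, -0.172, 0.15], 0.88)]
scraper_shoulder [([0.445, -0.163, 0.148], 0.73)]
scraper [([0.392, -0.157, 0.14], 0.89), ([0.544, -0.17, 0.148], 0.55)]
```

View pics/w3.png

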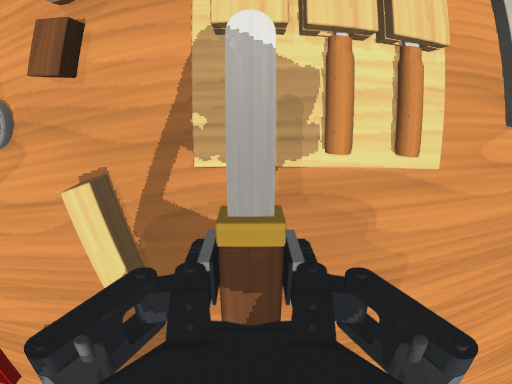

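The blade is held straight, nose at (252,10) and collar at (251,230), pointing at the free guard (front edge about u 211–288, v 27). The board's front corners are at (193,167) and (439,168). I'll turn these into rack geometry.

```bash
python3 - <<'E'
from h import *
import cv2
im,px=wrist()
z=.01
A=px([[193,167.5],[439,168.5]],z)[:,:2];print("board corners",A.round(4),"w",np.linalg.norm(A[0]-A[1]).round(4))
d=A[0]-A[1];yaw=np.degrees(np.arctan2(-d[0],d[1]));u=np.array([np.cos(np.radians(yaw)),np.sin(np.radians(yaw))]);n=np.array([-u[1],u[0]])
mid=A.mean(0);o=mid+.125*u;print("yaw",yaw,"rack origin",o,"free",o+.076*n)
print("guard front top corners z.05",px([[211,24],[288,29],[300,33],[376,41],[380,43],[446,50]],.05)[:,:2].round(4))
# blade centreline & tool frame
m=arm.silhouettes("scraper","wrist")[0]["pixels"];o=arm.get_obs()
C=rowfit(m,px,o["ee_pos"][2]+.017-.005,12);L=(np.c_[C[:,:2],np.full(len(C),0)]-[*o["ee_pos"][:2],0])@o["tool_rot"]
print(np.c_[L[:,:2],C[:,2:]].round(4))
g=cv2.resize(im[0:60,200:300],None,fx=6,fy=6,interpolation=0);cv2.imwrite("pics/g.png",g[:,:,::-1])
E
```

```text
board corners [[ 0.4472 -0.1112]
 [ 0.4268 -0.369 ]] w 0.2586
yaw -4.524868387895141 rack origin [ 0.56161747 -0.24998809] free [ 0.56761325 -0.17422496]
guard front top corners z.05 [[ 0.5682 -0.1457]
 [ 0.5586 -0.2049]
 [ 0.555  -0.214 ]
 [ 0.5491 -0.2777]
 [ 0.5475 -0.2813]
 [ 0.5469 -0.3507]]
[[ 1.150e-01 -5.000e-04  1.130e-02  1.200e+01  2.370e+02  2.620e+02]
 [ 1.094e-01 -5.000e-04  1.990e-02  2.400e+01  2.270e+02  2.720e+02]
 [ 1.038e-01 -3.000e-04  2.200e-02  3.600e+01  2.250e+02  2.750e+02]
 [ 9.830e-02 -3.000e-04  2.190e-02  4.800e+01  2.250e+02  2.750e+02]
 [ 9.280e-02 -0.000e+00  2.230e-02  6.000e+01  2.250e+02  2.760e+02]
 [ 8.750e-02 -0.000e+00  2.150e-02  7.200e+01  2.260e+02  2.750e+02]
 [ 8.220e-02 -0.000e+00  2.150e-02  8.400e+01  2.260e+02  2.750e+02]
 [ 7.690e-02 -2.000e-04  2.200e-02  9.600e+01  2.250e+02  2.750e+02]
 [ 7.160e-02 -0.000e+00  2.160e-02  1.080e+02  2.260e+02  2.750e+02]
 [ 6.640e-02 -0.000e+00  2.170e-02  1.200e+02  2.260e+02  2.750e+02]
 [ 6.110e-02 -2.000e-04  2.230e-02  1.320e+02  2.250e+02  2.750e+02]
 [ 5.580e-02 -0.000e+00  2.200e-02  1.440e+
[... 361 characters left out ...]
.740e+02]
 [ 2.200e-02 -2.000e-04  3.150e-02  2.160e+02  2.170e+02  2.830e+02]
 [ 1.580e-02  0.000e+00  3.440e-02  2.280e+02  2.150e+02  2.860e+02]
 [ 9.500e-03  3.000e-04  3.350e-02  2.400e+02  2.170e+02  2.850e+02]
 [ 2.900e-03  3.000e-04  3.110e-02  2.520e+02  2.200e+02  2.820e+02]
 [-4.100e-03  0.000e+00  3.220e-02  2.640e+02  2.190e+02  2.820e+02]
 [-1.130e-02  0.000e+00  3.190e-02  2.760e+02  2.200e+02  2.810e+02]
 [-1.890e-02 -2.000e-04  3.420e-02  2.880e+02  2.180e+02  2.820e+02]
 [-2.700e-02 -2.000e-04  3.290e-02  3.000e+02  2.200e+02  2.800e+02]
 [-3.560e-02 -2.000e-04  3.270e-02  3.120e+02  2.210e+02  2.790e+02]
 [-4.440e-02 -2.000e-04  7.400e-03  3.240e+02  2.440e+02  2.560e+02]]
```

View pics/g.png

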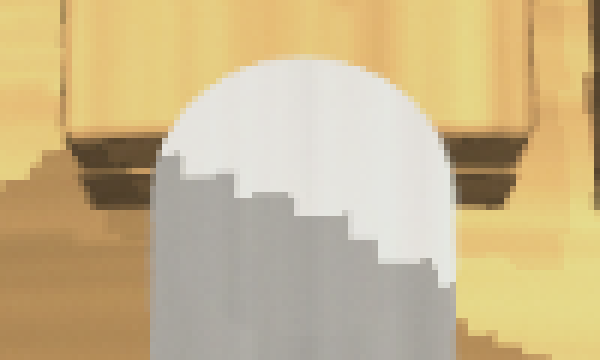

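```bash
python3 - <<'E'
from h import *
im,px=wrist()
a=px([[211,22],[288.7,22]],.05)[:,:2];b=px([[215,34.7],[285,34.7]],.01)[:,:2]
for P in(a,b):
    d=P[0]-P[1];print(P.round(4),"w",np.linalg.norm(d).round(4),"mid",P.mean(0).round(4),"yaw",np.degrees(np.arctan2(-d[0],d[1])).round(2))
    o=arm.get_obs();print("mid in tool",((np.r_[P.mean(0),0]-[*o["ee_pos"][:2],0])@o["tool_rot"]).round(4))
E
```

```text
[[ 0.5699 -0.1459]
 [ 0.5646 -0.2059]] w 0.0603 mid [ 0.5672 -0.1759] yaw -5.07
mid in tool [ 0.1411 -0.0006  0.    ]
[[ 0.5691 -0.1443]
 [ 0.5635 -0.2075]] w 0.0634 mid [ 0.5663 -0.1759] yaw -5.05
mid in tool [ 0.1402 -0.0005  0.    ]
```

Guard face is 141 mm ahead of the TCP, 0.5 mm off sideways and with matching yaw. Lowering in front of the slot.

Call:
play_rows(targets=[[0, -0.003, 0.15, 0, 0, 0, 1], [0, -0.003, 0.3, 0, 0, 0, 1], [0, -0.003, 0.42, 0, 0, 0, 1], [0, -0.003, 0.52, 0, 0, 0, 1], [0, -0.003, 0.58, 0, 0, 0, 1], [0, -0.003, 0.6, 0, 0, 0, 1], [0, -0.003, 0.6, 0, 0, 0, 1], [0, -0.003, 0.6, 0, 0, 0, 1]])

```text
clock: 18.62
ee_pos: [0.4273, -0.1636, 0.0213]
tool_rot: [[0.996, -0.088, 0.001], [-0.088, -0.996, -0.0], [0.001, -0.0, -1.0]]
ft_force: [0.0, -0.8, -2.7]
grip_width: 0.0306
grip_force: 61.5
```

```bash
python3 - <<'E'
from h import *
st();chain([([.4266,-.1648,.0175],-5.05)])
im,px=wrist("w4")
for n in("guard_free","scraper_tip","scraper_shoulder"):
    print(n,[(np.round(d["location"],3).tolist(),round(d["p"],2)) for d in arm.landmark_of(n,"wrist")][:3])
E
```

```text
t 18.62 p [ 0.4273 -0.1636  0.0213] yaw -5.05 z [ 0.001 -0.    -1.   ] F [ 0.  -0.8 -2.7] w 0.0306 g 61.5 q [-0.49  0.03  1.87  0.    1.24  1.17]
[ 0.4266 -0.1648  0.0175] -5.05 -> [-0.003, 0.006, 0.019] [-0.0, -0.001, -0.0]
guard_free []
scraper_tip [([0.543, -0.167, 0.031], 0.67)]
scraper_shoulder [([0.444, -0.166, 0.03], 0.76)]
```

View pics/w4.png

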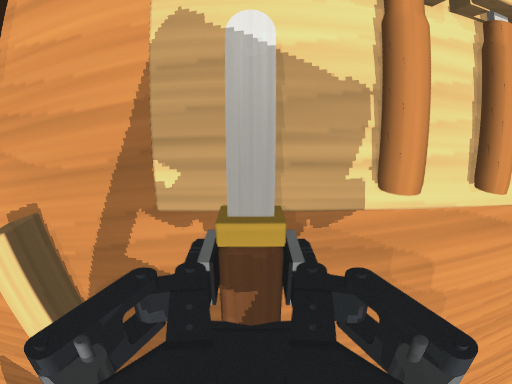

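Call:
play_rows(targets=[[0, 0, 0.01, 0, 0, 0, 1], [0, 0, 0.02, 0, 0, 0, 1], [0, 0, 0.02, 0, 0, 0, 1], [0, 0, 0.02, 0, 0, 0, 1], [0.04, 0, 0.02, 0, 0, 0, 1], [0.08, 0, 0.02, 0, 0, 0, 1], [0.11, 0, 0.02, 0, 0, 0, 1], [0.14, 0, 0.02, 0, 0, 0, 1]])

```text
clock: 19.48
ee_pos: [0.4559, -0.166, 0.0168]
tool_rot: [[0.996, -0.088, 0.001], [-0.088, -0.996, 0.0], [0.001, -0.0, -1.0]]
ft_force: [-0.6, -0.0, -2.5]
grip_width: 0.0307
grip_force: 61.5
```

```bash
python3 - <<'E'
from h import *
st()
E
```

```text
t 19.48 p [ 0.4559 -0.166   0.0168] yaw -5.05 z [ 0.001  0.    -1.   ] F [-0.6 -0.  -2.5] w 0.0307 g 61.5 q [-0.47  0.09  1.81  0.    1.24  1.19]
```

Call:
play_rows(targets=[[0.04, 0, 0, 0, 0, 0, 1], [0.08, 0, 0, 0, 0, 0, 1], [0.12, 0, 0, 0, 0, 0, 1], [0.16, 0, 0, 0, 0, 0, 1], [0.2, 0, 0, 0, 0, 0, 1], [0.25, 0, 0, 0, 0, 0, 1], [0.3, 0, 0, 0, 0, 0, 1], [0.35, 0, 0, 0, 0, 0, 1]])

```text
clock: 20.15
ee_pos: [0.5254, -0.1721, 0.0165]
tool_rot: [[0.996, -0.088, 0.0], [-0.088, -0.996, 0.0], [-0.0, -0.0, -1.0]]
ft_force: [-0.4, 0.9, -2.2]
grip_width: 0.0309
grip_force: 61.5
```

```bash
python3 - <<'E'
from h import *
st();chain([([.5668-.0235*.996,-.1759+.0235*.088,.0168],-5.05)])
E
```

```text
t 20.15 p [ 0.5254 -0.1721  0.0165] yaw -5.06 z [ 0.  0. -1.] F [-0.4  0.9 -2.2] w 0.0309 g 61.5 q [-0.42  0.23  1.64  0.    1.26  1.24]
[ 0.543394 -0.173832  0.0168  ] -5.05 -> [0.09, 0.001, -0.001] [-0.001, 0.0, -0.0]
```

Call:
play_rows(targets=[[0.03, 0, 0, 0, 0, 0, 1], [0.05, 0, 0, 0, 0, 0, 1], [0.06, 0, 0, 0, 0, 0, 1], [0.07, 0, 0, 0, 0, 0, 1], [0.075, 0, 0, 0, 0, 0, 1], [0.08, 0, 0, 0, 0, 0, 1], [0.085, 0, 0, 0, 0, 0, 1], [0.085, 0, 0, 0, 0, 0, 1]])

```text
clock: 20.82
ee_pos: [0.5413, -0.1735, 0.0166]
tool_rot: [[0.996, -0.088, 0.0], [-0.088, -0.996, 0.0], [0.0, -0.0, -1.0]]
ft_force: [0.3, -1.0, -2.9]
grip_width: 0.0309
grip_force: 61.5
```

```bash
python3 - <<'E'
from h import *
st();wrist("w5");print([(np.round(d["location"],3).tolist(),round(d["p"],2)) for d in arm.landmark_of("scraper_shoulder","wrist")][:3])
E
```

```text
t 20.82 p [ 0.5413 -0.1735  0.0166] yaw -5.06 z [ 0.  0. -1.] F [ 0.3 -1.  -2.9] w 0.0309 g 61.5 q [-0.41  0.27  1.61  0.    1.27  1.25]
[([0.561, -0.172, 0.027], 0.92), ([0.549, -0.331, 0.005], 0.67)]
```

View pics/w5.png

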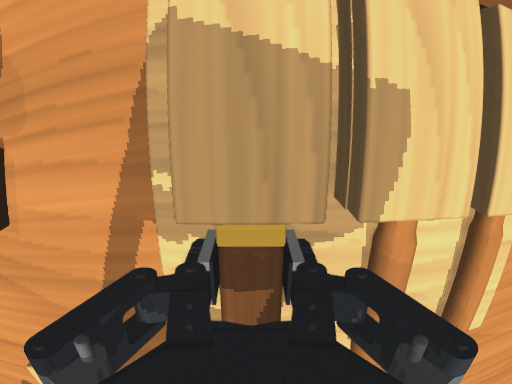

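The blade is in and the collar (216–286, v 225–246) is within about 2 mm of the guard's edge at v 223. I'll nudge forward until it touches.

Call:
play_rows(targets=[[0.003, 0, 0, 0, 0, 0, 1], [0.005, 0, 0, 0, 0, 0, 1], [0.007, 0, 0, 0, 0, 0, 1], [0.009, 0, 0, 0, 0, 0, 1], [0.01, 0, 0, 0, 0, 0, 1], [0.011, 0, 0, 0, 0, 0, 1], [0.012, 0, 0, 0, 0, 0, 1], [0.012, 0, 0, 0, 0, 0, 1]])

```text
clock: 21.58
ee_pos: [0.5437, -0.1737, 0.0165]
tool_rot: [[0.996, -0.088, -0.0], [-0.088, -0.996, 0.0], [-0.0, -0.0, -1.0]]
ft_force: [-0.0, 0.5, -2.4]
grip_width: 0.0305
grip_force: 61.5
```

```bash
python3 - <<'E'
from h import *
st()
E
```

```text
t 21.58 p [ 0.5437 -0.1737  0.0165] yaw -5.06 z [-0.  0. -1.] F [-0.   0.5 -2.4] w 0.0305 g 61.5 q [-0.41  0.27  1.6   0.    1.27  1.25]
```

Call:
play_rows(targets=[[0.003, 0, 0, 0, 0, 0, 1], [0.005, 0, 0, 0, 0, 0, 1], [0.007, 0, 0, 0, 0, 0, 1], [0.008, 0, 0, 0, 0, 0, 1], [0.009, 0, 0, 0, 0, 0, 1], [0.01, 0, 0, 0, 0, 0, 1], [0.01, 0, 0, 0, 0, 0, 1], [0.01, 0, 0, 0, 0, 0, 1]])

```text
clock: 22.25
ee_pos: [0.5452, -0.1738, 0.0164]
tool_rot: [[0.996, -0.088, -0.001], [-0.088, -0.996, 0.001], [-0.001, -0.001, -1.0]]
ft_force: [-2.4, -0.4, -0.3]
grip_width: 0.0308
grip_force: 61.6
```

```bash
python3 - <<'E'
from h import *
st()
E
```

```text
t 22.25 p [ 0.5452 -0.1738  0.0164] yaw -5.06 z [-0.001  0.001 -1.   ] F [-2.4 -0.4 -0.3] w 0.0308 g 61.6 q [-0.41  0.27  1.59  0.    1.27  1.25]
```

Contact with the face (Fx −2.4 N). Now I'll lower onto the board, release with a modest opening and check.

Call:
play_rows(targets=[[0, 0, 0.003, 0, 0, 0, 1], [0, 0, 0.006, 0, 0, 0, 1], [0, 0, 0.006, 0, 0, 0, 1], [0, 0, 0.006, 0, 0, 0, 1], [0, 0, 0.006, 0, 0, 0, 0.3], [0, 0, 0.006, 0, 0, 0, 0], [0, 0, 0.006, 0, 0, 0, 0], [0, 0, 0.006, 0, 0, 0, 0]])

```text
clock: 22.92
ee_pos: [0.5473, -0.1743, 0.0165]
tool_rot: [[0.996, -0.088, 0.004], [-0.088, -0.996, -0.001], [0.004, 0.0, -1.0]]
ft_force: [-0.2, 0.4, -0.1]
grip_width: 0.0423
grip_force: 0.0
```

```bash
python3 - <<'E'
from h import *
st()
E
```

```text
t 22.92 p [ 0.5473 -0.1743  0.0165] yaw -5.06 z [ 0.004 -0.001 -1.   ] F [-0.2  0.4 -0.1] w 0.0423 g 0.0 q [-0.41  0.28  1.59  0.    1.27  1.25]
```

Call:
play_rows(targets=[[0, 0, -0.05, 0, 0, 0, 0], [0, 0, -0.12, 0, 0, 0, 0], [0, 0, -0.22, 0, 0, 0, 0], [0, 0, -0.35, 0, 0, 0, 0], [0, 0, -0.5, 0, 0, 0, 0], [0, 0, -0.65, 0, 0, 0, 0], [0, 0, -0.8, 0, 0, 0, 0], [0, 0, -0.9, 0, 0, 0, 0]])

```text
clock: 23.58
ee_pos: [0.5472, -0.1744, 0.2007]
tool_rot: [[0.996, -0.088, 0.007], [-0.088, -0.996, -0.002], [0.007, 0.002, -1.0]]
ft_force: [0.9, -0.2, 1.4]
grip_width: 0.0429
grip_force: 0.0
```

Call:
play_rows(targets=[[-0.2, 0, 0, 0, 0, 0, 0], [-0.4, 0, 0, 0, 0, 0, 0], [-0.6, 0, 0, 0, 0, 0, 0], [-0.7, 0, 0, 0, 0, 0, 0], [-0.7, 0, 0, 0, 0, 0, 0], [-0.7, 0, 0, 0, 0, 0, 0], [-0.7, 0, 0, 0, 0, 0, 0], [-0.7, 0, 0, 0, 0, 0, 0]])

```text
clock: 24.25
ee_pos: [0.4074, -0.1618, 0.1959]
tool_rot: [[0.996, -0.088, 0.001], [-0.088, -0.996, 0.0], [0.001, -0.0, -1.0]]
ft_force: [-0.3, -0.7, 0.3]
grip_width: 0.0427
grip_force: 0.0
```

```bash
python3 - <<'E'
from h import *
import cv2
st();im,px=wrist("w6")
print([(np.round(d["location"],3).tolist(),round(d["p"],2)) for d in arm.landmark_of("scraper_shoulder","wrist")][:3])
D=arm.silhouettes("scraper","wrist")
if D: print(rowfit(D[0]["pixels"],px,.036,6).round(4))
E
```

```text
t 24.25 p [ 0.4074 -0.1618  0.1959] yaw -5.03 z [ 0.001  0.    -1.   ] F [-0.3 -0.7  0.3] w 0.0427 g 0.0 q [-0.51 -0.16  1.68  0.    1.62  1.15]
[([0.568, -0.178, 0.009], 0.74)]
[[ 5.658e-01 -1.717e-01  2.000e-02  2.400e+01  2.370e+02  2.560e+02]
 [ 5.590e-01 -1.741e-01  3.000e-02  3.000e+01  2.350e+02  2.640e+02]
 [ 5.524e-01 -1.750e-01  2.900e-02  3.600e+01  2.370e+02  2.650e+02]
 [ 5.460e-01 -1.745e-01  3.090e-02  4.200e+01  2.360e+02  2.660e+02]
 [ 5.397e-01 -1.734e-01  2.990e-02  4.800e+01  2.360e+02  2.650e+02]
 [ 5.335e-01 -1.724e-01  3.090e-02  5.400e+01  2.350e+02  2.650e+02]
 [ 5.272e-01 -1.723e-01  3.190e-02  6.000e+01  2.350e+02  2.660e+02]
 [ 5.210e-01 -1.713e-01  3.090e-02  6.600e+01  2.350e+02  2.650e+02]
 [ 5.148e-01 -1.707e-01  3.090e-02  7.200e+01  2.350e+02  2.650e+02]
 [ 5.087e-01 -1.702e-01  3.090e-02  7.800e+01  2.350e+02  2.650e+02]
 [ 5.025e-01 -1.702e-01  2.990e-02  8.400e+01  2.360e+02  2.650e+02]
 [ 4.964e-01 -1.696e-01  3.000e-02  9.000e+01  2.360e+02  2.650e+02]
 [ 4.903e-01 -1.691e-01  3.000e-02  9.600e+01  2.360e+02  2.650e+02]
 [ 4.842e-01 -1.691e-01  3.100e-02  1.020e+02  2.360e+02  2.660e+02]
 [ 4.782e-01 -1.680e-01  3.210e-02  1.080e+02  2.350e+02  2.660e+02]
 [ 4.721e-01 -1.675e-01  3.220e-02  1.140e+02  2.350e+02  2.660e+02]
 [ 4.661e-01 -1.665e-01  3.120e-02  1.200e+02  2.350e+02  2.650e+02]]
```

View pics/w6.png

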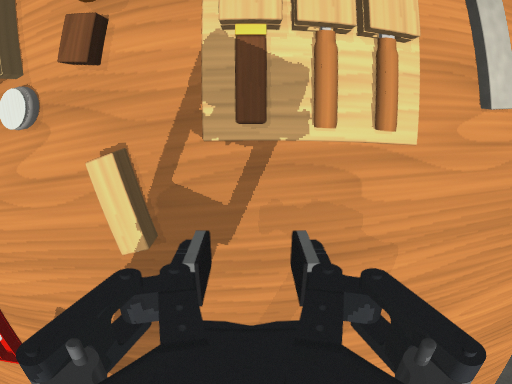

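The scraper sits in the free guard: collar at (251,28) against the guard face, handle end at (251,123). From there, 105 mm puts the shoulder on the face. Its line agrees with the slot.

```bash
python3 -c "
from rig import arm
print(arm.close_job())"
```

```text
the job is handed in; nothing more can be done
None
```

The scraper is in the empty guard with its blade fully home, collar against the guard's face and handle outwards on the rack board; the gripper has let go, nothing else was touched that I saw, and the job was handed in (no verdict came back) after about 24 s of the 64 s allowed.

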